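# Run the bench demagnetiser over a gauge block

## Robot

A 6-joint arm with a two-finger parallel gripper is mounted at the origin on a cart in front of the work surface, level with it; the furniture and walls round the work are solid. World frame = base frame: x ahead of the robot, y to its left, z up, the work surface at z = 0. Lengths are in m, angles in rad, forces in N, time in s.
With the tool pointing down it reaches from about 0.425 to 0.95 m from the base axis. Payload 3.5 kg.
Tool frame: the origin (TCP) lies at the very end of the fingers, on their centre line; the grasp point (between the pads) lies 19 mm behind it (ctrl.grip_point_offset is the distance from the TCP to the grasp point, in m); z points along the fingers, y is the line along which they close (so a half turn about z gives the same grasp; the last joint's range is limited). The gripper opens to 85 mm and grips with 20 to 120 N. Pads are 22 mm wide; open, the fingers measure 114 mm over their backs; the gripper's body (76 mm by 85 mm) begins 54 mm behind the grasp point. The pads swing forward as they close: fully open they stand 13 mm farther back than shut.
Start: joints at [1.136, 0.286, 1.577, -0, 1.279, -0.15], TCP at [0.19, 0.648, 0.231] pointing down, gripper open.
Joint ranges: [-2.77, 2.77], [-0.9, 2.22], [0.21, 2.48], [-1.53, 4.67], [0.24, 2.81], [-2.84, 2.84]. Speed limits (rad/s): [2.79, 2.79, 3.14, 3.14, 3.14, 3.14].

## Interface

Orientations are given as a unit quaternion [x, y, z, w].
In Python, from plant import ctrl gives the robot as it stands. The module is installed in compiled form; this text tells all that it offers.
- The arm moves only by the shell command python3 -m pendant 'ROWS' [OPENING] [FORCE]. ROWS is JSON, a list of rows, each an object of numbers: "dx", "dy", "dz": the shift along the tool's x, y, z in cm; "twist": the turn about the tool's z in degrees. A call has 1 to 10 rows; each row is the pose to reach, as a shift and turn from the pose commanded when the call began, along the tool's axes at that moment; what a row does not reach only later rows make up. A row lasts 1/8 s, in which the tool goes at most 62.5 mm and 10.7 degrees, less where a joint would pass 70% of its speed; a pose out of reach is approached as far as the arm can. A call with a gripper value outside its range is refused whole. OPENING is the opening in per cent of the stroke, from 0 (shut) to 100 (fully open), set as the call begins (- or left out, the last holds). The fingers move at their own pace and stop on an object; FORCE is the grip in N (left out, the last holds). Time passes only in rows, so rows that repeat a pose let the fingers close. It gives the time, the measured TCP pose, the force, the opening and the grip force at its end, in the units of the state.
- ctrl.get_state(): the state, without advancing time (a new reading comes with each control period).
- ctrl.read_camera(name): name is "scene" or "top" or "wrist"; returns a dict with "img" (420x560x3 uint8, red, green, blue), "depth" (420x560 float32, m along the optical axis (not along the pixel's ray), 0 where there is no reading), "camera_matrix" (3x3 intrinsics, pixels), "xyz" and "rotation" of the camera in the world; the wrist camera has in their place "tool_from_camera" (4x4, takes a point from camera to tool coordinates, whose origin is the TCP and whose axes are the flange's). Camera axes: x right, y up, looking along -z (the intrinsics and any distortion apply to the point x, -y, -z); pixel columns grow to the right and rows downward; lengths in m; the calibration is good to about 2 mm. The wrist camera is an equidistant fisheye: a pixel r from the principal point sees the ray r / f radians off the axis. A picture is of the moment at which its call begins: read the wrist's pose just before it.
- ctrl.sign_off(): hands the job in; it is judged then, once.
The state is a dict: "time": time; "qpos": joint angles; "dq": joint speeds; "joint_efforts": joint torques, N m; "eef_pos": TCP position; "tcp_rot": TCP orientation; "contact_force": force on the tool from outside, world axes, zero at the start; "wrist_torque": the same for the moment, N m; "opening": opening from 0.0 (shut) to 1.0 (fully open); "finger_force": force on a finger pad.
Only numpy, scipy, OpenCV 4.12 (cv2) and the standard library are available. Lean on these libraries where they do the work, as an engineer would, in place of code of your own. Each camera call takes 0.05 s, during which the arm holds its last target. There are 200 camera calls.

## Task

Demagnetise the gauge block that stands on the demagnetiser's steel plate, pressing its controls with the fingertips in this order: first press the raised end of the two-winged rocker switch fully down, next push the round button fully in (it stays in), and last press the long bar key fully down. The bar key is hold-to-run and springs back, so the program finishes while the fingers still hold it fully down. Do not lift or shift the gauge block or the loupe, jar and screwdriver lying around.

Things in the scene. Friction and masses are not known exactly. Their poses are not given: they have to be found in the camera images.
- demagnetiser: low grey housing 150 (x) x 236 (y) x 36 mm high, fixed to the bench, turned up to 0.35 rad. Origin: centre of its underside, on the bench; x points from the control side (robot) to the rear, y left, z up. Three black modules stand side by side 36 mm in front of the origin, 74 mm apart along y, in any order. The rear half has a steel plate 60 x 150 mm, top 36 mm above the bench.
- rocker_module: black module housing 60 x 60 x 18 mm with the rocker switch, fixed. Origin: centre of its underside, 36 mm above the bench; axes parallel to the demagnetiser's.
- rocker (a joint): rocker angle, rad: -0.2 off (far wing, away from the robot, raised) to +0.2 on (far wing down, its face level). Stays where it is left; turns with 0.04 N m, 2 to 4 N on the wing. Grey V-shaped rocker, two wings each 27 mm long (x), 28 mm wide (y); pivot along the module's y, above the module's centre, 61 mm above the bench.
- rocker_far_wing (a point): point in the middle of the upper face of the rocker's far wing, moving with it, 16 mm from the pivot axis on the +x side; 6 mm descent here takes the rocker from off to on. When on, the wing's face is about 66 mm above the bench.
- latch_module: black module housing 60 x 60 x 18 mm with the round button, fixed. Origin and axes as for the rocker module.
- latch_button (a joint): travel of the round button, m: 0 = out, 0.007 = fully in. It resists with about 3 N and stays where it is left (a latching push button).
- latch_top (a point): centre of the round flat top of the grey round button, 26 mm across, which stands 18 mm above its module's upper face (72 mm above the bench) when out; moves straight down with it.
- bar_module: black module housing 60 x 60 x 18 mm with the bar key, fixed. Origin and axes as for the rocker module.
- bar_key (a joint): travel of the bar key, m: 0 = up, 0.006 = fully down on its stop. A spring pushes it back up: 2 N at the top, 5 N fully down.
- bar_top (a point): centre of the top of the grey bar key, 22 mm (x) x 46 mm (y), which stands 18 mm above its module's upper face (72 mm above the bench) when up; moves straight down with it.
- gauge_block: loose pale gauge block, 9 x 35 x 30 mm high, standing on the steel plate behind the controls. Origin: centre of its underside. To be left alone.
- loupe: loose black stand loupe, 35 mm across, 34 mm high, on the bench left of the demagnetiser. Origin: centre of its underside. To be left alone.
- white_jar: loose white lidded jar, 37 mm across, 38 mm high, on the bench left of the demagnetiser. Origin: centre of its underside. To be left alone.
- screwdriver: loose red-handled screwdriver, 171 mm long, 27 mm high, lying on the bench right of the demagnetiser. Origin: centre of its underside. To be left alone.

How it is judged:
On the way, in this order (a step that is already met when the one before it is completed fails the run):
1. the rocker is pressed on by the fingers (value of joint rocker above 0.15 rad and contact force between the fingers and rocker_module above 0.3 N).
2. the round button is pushed fully in by the fingers (value of joint latch_button above 0.0055 m and contact force between the fingers and latch_module above 0.3 N).
3. the bar key is held fully down by the fingers (value of joint bar_key above 0.0045 m and contact force between the fingers and bar_module above 1 N), for 0.2 s.
At the end, for the whole second after the job is handed in: The rocker is on (over 0.13 rad), the round button is in (over 5 mm), and the fingers hold the bar key down (over 4.5 mm of its 6 mm, with more than 1 N); the gauge block stands within 8 mm of where it stood, and loupe, jar and screwdriver lie within 15 mm of where they were (all of step 3 and value of joint rocker above 0.13 rad and value of joint latch_button above 0.005 m and distance of gauge_block from where it was at the start of the episode below 0.008 m and angle between gauge_block's own z axis and vertical below 0.15 rad and distance of each of loupe, white_jar, screwdriver from where it was at the start of the episode below 0.015 m); the arm keeps its last pose, push and grip.
It fails at once if the round button is pushed in before the rocker is on (value of joint latch_button above 0.003 m and value of joint rocker below 0.1 rad).
It fails at once if the bar key is pressed before the round button is in (value of joint bar_key above 0.003 m and value of joint latch_button below 0.0045 m).
It fails at once if the gauge block is shifted, lifted or knocked over (distance of gauge_block from where it was at the start of the episode above 0.008 m or angle between gauge_block's own z axis and vertical above 0.15 rad).
It fails at once if the loupe, jar or screwdriver is shifted or lifted (distance of any of loupe, white_jar, screwdriver from where it was at the start of the episode above 0.015 m).
It also fails if it takes over 38 s, if anything falls off the work surface, if the arm or the gripper's body presses on something with over 40 N, if the wrist force passes 120 N, or if a joint passes its speed limit or range.

## Working session

There is one attempt and no reset: what is moved stays moved. The work goes in short steps, Python scripts to look and compute and a shell command to move; the robot and the scene stay as the last step left them, time stands still between calls to the robot, and variables do not carry over. Pictures are saved under pics/ and viewed, at most 10 in all, crops included, and the job is handed in when it is done.

```bash
mkdir -p pics; python3 - <<'E'
from plant import ctrl
import cv2,numpy as np
s=ctrl.get_state();print(s['time'],s['eef_pos'],s['tcp_rot'],s['opening'])
for n in('top','scene'):
    c=ctrl.read_camera(n);cv2.imwrite(f'pics/{n}.png',c['img'][:,:,::-1]);np.savez(n,**c)
    print(n,c['xyz'],c['rotation'],c['camera_matrix'],c['depth'].min(),c['depth'].max())
E
```

```text
0.0 [0.1893357  0.64721569 0.22993505] [ 1.41905371e-01  9.89879522e-01 -1.12969162e-03 -3.47505292e-04] 0.9985835216506435
top [0.36327512 0.04857765 1.01834821] [ 0.06222472 -0.07567103 -0.69985585  0.70753358] [[499.48615157   0.         279.8093523 ]
 [  0.         499.48615157 205.76050726]
 [  0.           0.           1.        ]] 0.0 1.8878757
scene [-0.055408   -0.40504833  0.92108472] [ 0.31320343 -0.14669751 -0.40657976  0.84562187] [[498.34814545   0.         276.61346974]
 [  0.         498.34814545 209.78807923]
 [  0.           0.           1.        ]] 0.0 2.4385655
```

View pics/top.png

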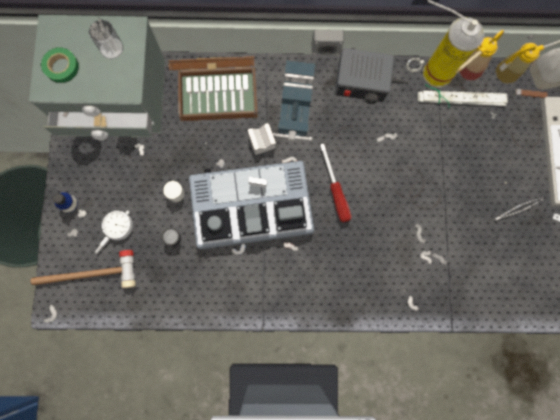

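View pics/scene.png

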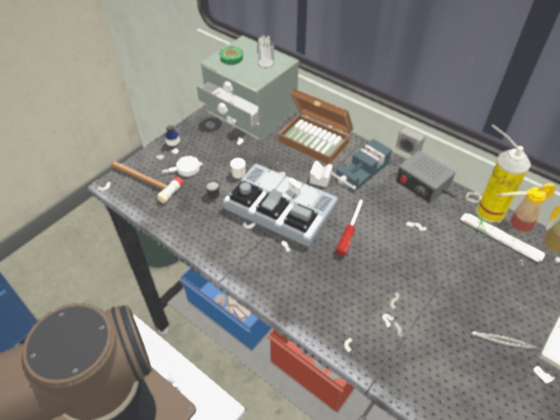

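The top view shows the demagnetiser around (252,205), with the round button at (215,224), the rocker probably at (253,218) and the bar key at (291,213). The screwdriver is to the right, and the jar and loupe are to the left. Next I'll measure with depth.

```bash
cat > h.py <<'E'
import numpy as np,cv2
from scipy.spatial.transform import Rotation as R
def cloud(c):
    K=c['camera_matrix'];d=c['depth'];v,u=np.mgrid[:420,:560]
    p=np.stack([(u-K[0,2])/K[0,0]*d,-(v-K[1,2])/K[1,1]*d,-d],-1)
    return p@R.from_quat(c['rotation']).as_matrix().T+c['xyz']
def ray(c,u,v,z):
    K=c['camera_matrix'];r=R.from_quat(c['rotation']).as_matrix()@[(u-K[0,2])/K[0,0],-(v-K[1,2])/K[1,1],-1]
    return c['xyz']+r*(z-c['xyz'][2])/r[2]
E
python3 - <<'E'
from h import *
c=dict(np.load('top.npz'));P=cloud(c);z=P[...,2]
sub=np.zeros(z.shape,bool);sub[150:260,180:322]=1
print('bench z',np.median(z[270:300,200:300]))
m=sub&(z>.025)&(z<.11)
n,l,st,_=cv2.connectedComponentsWithStats(m.astype('uint8'));i=1+st[1:,4].argmax();m=l==i
low=m&(z<.045)
rc=cv2.minAreaRect((P[m][:,:2]*1000).astype('float32'));print('housing',rc)
a=rc[2];a=a if a<45 else a-90
yaw=np.radians(a);Rz=np.array([[np.cos(yaw),-np.sin(yaw)],[np.sin(yaw),np.cos(yaw)]])
o=np.array(rc[0])/1000;print('yaw',yaw,'o',o)
Q=(P[...,:2]-o)@Rz
# module tops: z>0.048 on control side
mm=m&(z>.047)&(Q[...,0]<.02)
print('modules local',np.percentile(Q[mm],[1,99],axis=0))
rm=cv2.minAreaRect((P[mm][:,:2]*1000).astype('float32'));print(rm)
for k,y in(('L',.074),('C',0),('R',-.074)):
    print(k,o+Rz@[-.036,y]); 
    b=m&(abs(Q[...,0]+.036)<.028)&(abs(Q[...,1]-y)<.028)
    t=b&(z>.062);print(' top z',np.percentile(z[b],[5,50,95]).round(4),t.sum(), P[t].mean(0).round(4),Q[t].mean(0).round(4),np.ptp(Q[t],axis=0).round(3))
g=m&(z>.055)&(Q[...,0]>.01);print('gauge',P[g].mean(0),Q[g].mean(0),g.sum())
big=cv2.resize(c['img'][155:255,180:320],None,fx=5,fy=5,interpolation=2);cv2.imwrite('pics/crop.png',big[:,:,::-1])
E
```

```text
bench z -0.0003288655681751296
housing ((565.7495727539062, 90.42481994628906), (154.3229217529297, 236.24649047851562), 8.457921981811523)
yaw 0.14761858645941503 o [0.56574957 0.09042482]
modules local [[-0.06747892 -0.10179106]
 [-0.00862702  0.10169638]]
((528.3870239257812, 84.96382141113281), (60.721092224121094, 207.83827209472656), 8.542802810668945)
L [0.51925696 0.15832502]
 top z [0.0512 0.0546 0.0725] 144 [0.5168 0.1574 0.0712] [-0.0386  0.0734] [0.025 0.025]
C [0.5301411  0.08512983]
 top z [0.0516 0.0592 0.0737] 384 [0.5281 0.0848 0.0684] [-0.0381 -0.    ] [0.051 0.028]
R [0.54102525 0.01193464]
 top z [0.0513 0.0563 0.0732] 274 [0.5387 0.0119 0.0712] [-0.0383 -0.0737] [0.023 0.046]
gauge [0.60163192 0.07657001 0.06442174] [ 0.03345429 -0.01898181] 101
```

View pics/crop.png

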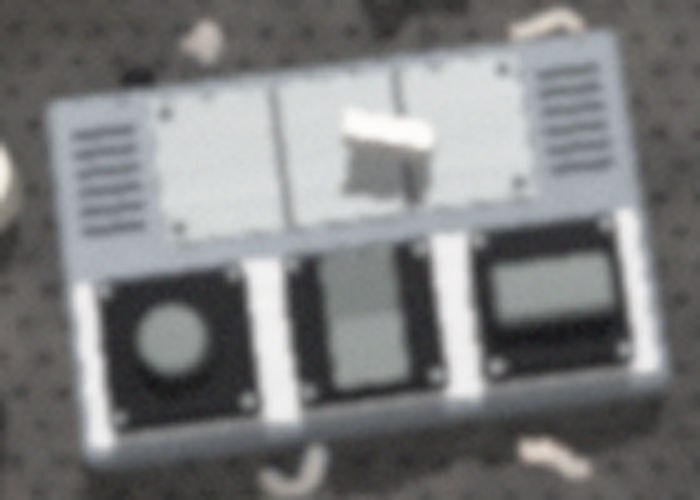

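The crop confirms it: the round button is left at (172,340), the rocker is in the centre with its far wing at (360,285), and the bar key is right at (552,287). Heights and sizes match the spec. I'm moving over the rocker with the gripper shut and aligned to the module.

```bash
python3 -m pendant '[{"dx":-6,"dy":-5,"twist":-5},{"dx":-12,"dy":-10,"twist":-10},{"dx":-18,"dy":-15.5,"twist":-15},{"dx":-24,"dy":-21,"twist":-20},{"dx":-30,"dy":-26,"twist":-24.8},{"dx":-36,"dy":-31.4,"twist":-24.8},{"dx":-42,"dy":-36.6,"twist":-24.8},{"dx":-47,"dy":-41,"dz":2,"twist":-24.8},{"dx":-50,"dy":-43.6,"dz":5,"twist":-24.8},{"dx":-50,"dy":-43.6,"dz":8,"twist":-24.8}]' 0 60
cat > s.py <<'E'
from h import *
from plant import ctrl
s=ctrl.get_state();M=R.from_quat(s['tcp_rot']).as_matrix();e=np.array(s['eef_pos'])
print(s['time'],e.round(4),'F',np.round(s['contact_force'],2),'op',s['opening'],'toolx yaw',np.degrees(np.arctan2(M[1,0],M[0,0])),'tz',M[:,2].round(4))
for n,t in(('wing',(.547,.0877,.066)),('latch',(.517,.1577,.065)),('bar',(.539,.0119,.066))):print(n,(M.T@(np.array(t)-e)*100).round(2),'cm')
E
python3 s.py
```

```text
0.1 [0.1894 0.6472 0.23  ] F [ 0.12 -0.47  0.01] op 1.0015552947860504 toolx yaw 163.6806428037271 tz [-0.001 -0.002 -1.   ]
wing [-50.05 -43.62  16.48] cm
latch [-45.2  -37.74  16.57] cm
bar [-51.41 -51.12  16.5 ] cm$[0]: bad value
```

Every key may be required, so I'm giving all four.

```bash
python3 -m pendant '[{"dx":-6,"dy":-5,"dz":0,"twist":-5},{"dx":-12,"dy":-10,"dz":0,"twist":-10},{"dx":-18,"dy":-15.5,"dz":0,"twist":-15},{"dx":-24,"dy":-21,"dz":0,"twist":-20},{"dx":-30,"dy":-26,"dz":0,"twist":-24.8},{"dx":-36,"dy":-31.4,"dz":0,"twist":-24.8},{"dx":-42,"dy":-36.6,"dz":0,"twist":-24.8},{"dx":-47,"dy":-41,"dz":2,"twist":-24.8},{"dx":-50,"dy":-43.6,"dz":5,"twist":-24.8},{"dx":-50,"dy":-43.6,"dz":8,"twist":-24.8}]' 0 60
python3 s.py
```

```text
time: 1.35
eef_pos: [0.5226, 0.128, 0.1791]
tcp_rot: [-0.074, 0.997, 0.0, 0.002]
contact_force: [0.3, 0.1, -0.1]
opening: 0.0
finger_force: 0.0
1.35 [0.5226 0.128  0.1791] F [ 0.32  0.09 -0.07] op 5.428318601097553e-05 toolx yaw -171.5611451534524 tz [ 3.6e-03  3.0e-04 -1.0e+00]
wing [-1.78 -4.34 11.32] cm
latch [ 0.16  3.02 11.41] cm
bar [  0.12 -11.72  11.32] cm
```

```bash
python3 -m pendant '[{"dx":0,"dy":0,"dz":0,"twist":0},{"dx":0,"dy":0,"dz":0,"twist":0}]' >/dev/null
python3 s.py; python3 - <<'E'
from plant import ctrl
import cv2,numpy as np
c=ctrl.read_camera('wrist');cv2.imwrite('pics/w1.png',c['img'][:,:,::-1]);np.savez('w1',**c)
E
```

```text
1.6 [0.5205 0.1301 0.1781] F [-0.42 -0.21  0.23] op 0.0008486972914173682 toolx yaw -171.5540181117189 tz [-1.1e-03  4.0e-04 -1.0e+00]
wing [-2.01 -4.59 11.2 ] cm
latch [-0.07  2.78 11.31] cm
bar [ -0.11 -11.97  11.2 ] cm
```

View pics/w1.png

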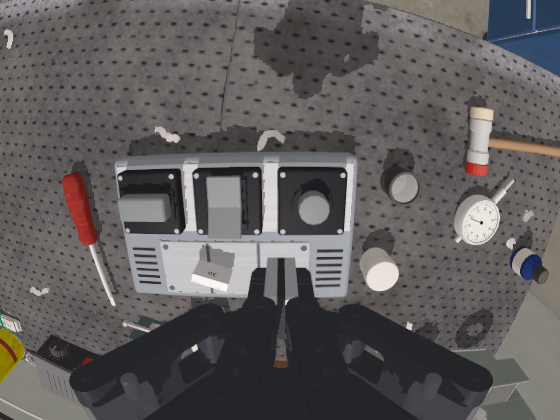

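The wrist view shows the bar key at (146,208), the rocker at (224,205) with its far wing at (226,222), the round button at (314,208), and the shut fingertips at (280,262). I'll cross-check these positions.

```bash
python3 - <<'E'
from h import *
from plant import ctrl
c=dict(np.load('w1.npz'));K=c['camera_matrix'];T=c['tool_from_camera'];s=ctrl.get_state()
M=R.from_quat(s['tcp_rot']).as_matrix();e=np.array(s['eef_pos'])
g=c['img'].astype(int);
def w(u,v,z):
    x,y=(u-K[0,2])/K[0,0],(v-K[1,2])/K[1,1];th=np.hypot(x,y);d=np.array([x/th*np.sin(th),-y/th*np.sin(th),-np.cos(th)])
    d=M@T[:3,:3]@d;o=M@T[:3,3]+e;return (o+d*(z-o[2])/d[2]).round(4)
print('tcp in cam',(np.linalg.inv(T)@[0,0,0,1]).round(4))
print('latch',w(314.5,207,.072),'bar',w(144,206,.072),'wing far end mid',w(225.5,236,.069),'wing crease',w(224.5,207,.064),'gauge',w(211,273,.066))
E
```

```text
tcp in cam [-3.00e-04 -3.27e-02 -1.60e-01  1.00e+00]
latch [0.5146 0.1577 0.072 ] bar [0.5347 0.0154 0.072 ] wing far end mid [0.5519 0.0885 0.069 ] wing crease [0.528  0.0846 0.064 ] gauge [0.5919 0.0777 0.066 ]
```

```bash
python3 -m pendant '[{"dx":-1.8,"dy":-4.65,"dz":3,"twist":0},{"dx":-1.8,"dy":-4.65,"dz":6,"twist":0},{"dx":-1.8,"dy":-4.65,"dz":8.8,"twist":0},{"dx":-1.8,"dy":-4.65,"dz":8.8,"twist":0}]' >/dev/null
python3 s.py
```

```text
2.15 [0.5435 0.0881 0.0888] F [0.66 0.4  0.48] op -0.002166265663392052 toolx yaw -171.3903778984354 tz [-4.2e-03  2.0e-04 -1.0e+00]
wing [-0.35 -0.09  2.28] cm
latch [1.57 7.28 2.4 ] cm
bar [ 1.58 -7.47  2.28] cm
```

Now press down to about z = 0.064.

```bash
python3 -m pendant '[{"dx":-0.2,"dy":-0.1,"dz":0.7,"twist":0},{"dx":-0.2,"dy":-0.1,"dz":1.4,"twist":0},{"dx":-0.2,"dy":-0.1,"dz":1.9,"twist":0},{"dx":-0.2,"dy":-0.1,"dz":2.3,"twist":0},{"dx":-0.2,"dy":-0.1,"dz":2.4,"twist":0},{"dx":-0.2,"dy":-0.1,"dz":2.4,"twist":0}]' >/dev/null
python3 s.py
```

```text
2.9 [0.5476 0.0858 0.0664] F [ 1.26 -0.67  1.6 ] op 0.005346174296554705 toolx yaw -171.52267986230711 tz [-1.e-04 -1.e-04 -1.e+00]
wing [0.03 0.19 0.04] cm
latch [1.96 7.56 0.14] cm
bar [ 1.94 -7.19  0.04] cm
```

```bash
python3 -m pendant '[{"dx":0,"dy":0.1,"dz":0.1,"twist":0},{"dx":0,"dy":0.1,"dz":0.25,"twist":0},{"dx":0,"dy":0.1,"dz":0.25,"twist":0}]' >/dev/null
python3 s.py
```

```text
3.275 [0.5476 0.0861 0.0659] F [-2.78 -3.59 12.25] op 0.000821882745649372 toolx yaw -171.46887986571252 tz [-0.0012 -0.002  -1.    ]
wing [ 0.04  0.17 -0.01] cm
latch [1.96 7.54 0.08] cm
bar [ 1.95 -7.21  0.  ] cm
```

There's 12 N at z = 0.066, so the rocker is on its stop. Lift and move over the round button.

```bash
python3 -m pendant '[{"dx":0,"dy":0,"dz":-3,"twist":0},{"dx":0,"dy":0,"dz":-4.5,"twist":0},{"dx":1,"dy":3.8,"dz":-4.5,"twist":0},{"dx":2.05,"dy":7.5,"dz":-4.5,"twist":0},{"dx":2.05,"dy":7.5,"dz":-3.5,"twist":0},{"dx":2.05,"dy":7.5,"dz":-2.3,"twist":0},{"dx":2.05,"dy":7.5,"dz":-2.3,"twist":0}]' >/dev/null
python3 s.py;python3 - <<'E'
from plant import ctrl
import cv2
c=ctrl.read_camera('wrist');cv2.imwrite('pics/w2.png',c['img'][:,:,::-1])
E
```

```text
4.15 [0.515  0.1572 0.0848] F [ 0.02 -0.91 -0.87] op 0.0007003595905632582 toolx yaw -171.57666856951008 tz [-3.9e-03 -6.0e-04 -1.0e+00]
wing [-2.15 -7.34  1.88] cm
latch [-0.21  0.02  1.98] cm
bar [ -0.25 -14.72   1.88] cm
```

View pics/w2.png

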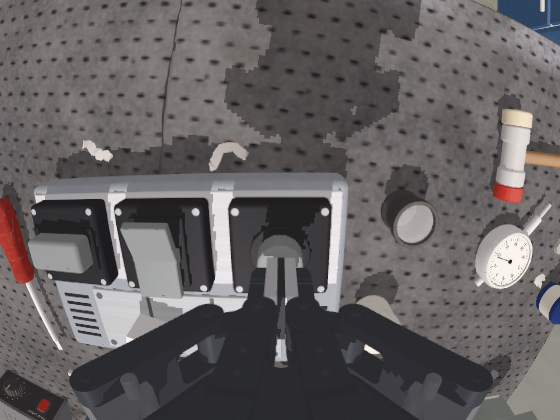

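The fingers are over the round button (280,250), and the rocker (150,260) now has its near wing raised. Press the button.

```bash
python3 -m pendant '[{"dx":0,"dy":0,"dz":0.7,"twist":0},{"dx":0,"dy":0,"dz":1.3,"twist":0},{"dx":0,"dy":0,"dz":1.7,"twist":0},{"dx":0,"dy":0,"dz":2.0,"twist":0},{"dx":0,"dy":0,"dz":2.2,"twist":0},{"dx":0,"dy":0,"dz":2.3,"twist":0},{"dx":0,"dy":0,"dz":2.3,"twist":0}]' >/dev/null
python3 s.py
```

```text
5.075 [0.5162 0.1579 0.065 ] F [-3.37 -2.63  8.5 ] op -0.0027074016479133284 toolx yaw -171.4916632341803 tz [-6.e-04 -8.e-04 -1.e+00]
wing [-2.01 -7.4  -0.1 ] cm
latch [-0.08 -0.03  0.  ] cm
bar [ -0.09 -14.78  -0.09] cm
```

There's 8.5 N at z = 0.065, so the button is fully in. On to the bar key.

```bash
python3 -m pendant '[{"dx":0,"dy":0,"dz":-3,"twist":0},{"dx":0,"dy":0,"dz":-5,"twist":0},{"dx":0.1,"dy":-5,"dz":-5,"twist":0},{"dx":0.1,"dy":-10,"dz":-5,"twist":0},{"dx":0.1,"dy":-14.7,"dz":-5,"twist":0},{"dx":0.1,"dy":-14.7,"dz":-4,"twist":0},{"dx":0.1,"dy":-14.7,"dz":-2.5,"twist":0},{"dx":0.1,"dy":-14.7,"dz":-2.2,"twist":0}]' >/dev/null
python3 s.py;python3 - <<'E'
from plant import ctrl
import cv2
c=ctrl.read_camera('wrist');cv2.imwrite('pics/w3.png',c['img'][:,:,::-1])
E
```

```text
6.075 [0.5351 0.0139 0.0835] F [ 0.53 -0.   -1.  ] op -0.0022228943000846537 toolx yaw -171.43885558634878 tz [-0.0041  0.001  -1.    ]
wing [-2.29  7.11  1.75] cm
latch [-0.36 14.48  1.87] cm
bar [-0.37 -0.26  1.75] cm
```

View pics/w3.png

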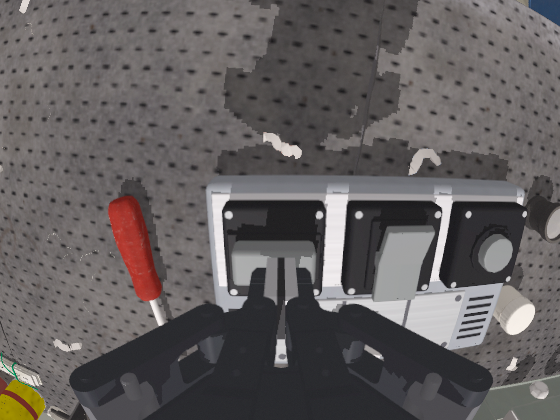

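The fingers are over the bar key (280,258) and the round button at (495,252) is in. Press the bar and hold it.

```bash
python3 -m pendant '[{"dx":-0.1,"dy":-0.1,"dz":0.7,"twist":0},{"dx":-0.1,"dy":-0.1,"dz":1.2,"twist":0},{"dx":-0.1,"dy":-0.1,"dz":1.6,"twist":0},{"dx":-0.1,"dy":-0.1,"dz":1.9,"twist":0},{"dx":-0.1,"dy":-0.1,"dz":2.1,"twist":0},{"dx":-0.1,"dy":-0.1,"dz":2.1,"twist":0},{"dx":-0.1,"dy":-0.1,"dz":2.1,"twist":0}]' >/dev/null
python3 s.py
```

```text
7.0 [0.538 0.012 0.066] F [-4.36  2.75  7.47] op -0.0011333816478483253 toolx yaw -171.5255147178767 tz [-5.e-04  7.e-04 -1.e+00]
wing [-2.    7.35  0.01] cm
latch [-0.07 14.72  0.11] cm
bar [-0.09 -0.03  0.  ] cm
```

```bash
python3 -m pendant '[{"dx":0,"dy":0,"dz":0.15,"twist":0},{"dx":0,"dy":0,"dz":0.15,"twist":0},{"dx":0,"dy":0,"dz":0.15,"twist":0},{"dx":0,"dy":0,"dz":0.15,"twist":0},{"dx":0,"dy":0,"dz":0.15,"twist":0}]' >/dev/null
python3 s.py; python3 -c "
from plant import ctrl
print(ctrl.sign_off())"
```

```text
7.625 [0.5381 0.012  0.0659] F [-7.01  2.34 15.49] op 0.0015911709573948353 toolx yaw -171.51032317605208 tz [-1.2e-03  6.0e-04 -1.0e+00]
wing [-2.    7.35 -0.  ] cm
latch [-0.06 14.72  0.1 ] cm
bar [-0.09 -0.03 -0.01] cm
the job is handed in; nothing more can be done
None
```

I pressed the rocker on, pushed the round button in and handed in at 7.6 s with the fingers holding the bar key on its stop at about 15 N; the hand-in returned no verdict, and I did not re-measure the gauge block or loose items afterwards.

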